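# Lock a bamboo blank in the planing jig

### The arm

A 6-joint arm with a two-finger parallel gripper is mounted at the origin on the work surface. World frame = base frame: x ahead of the robot, y to its left, z up, the work surface at z = 0. Lengths are in m, angles in rad, forces in N, time in s.
With the tool pointing down it reaches from about 0.325 to 0.9 m from the base axis. Payload 6.1 kg.
Tool frame: the origin (TCP) lies midway between the tips of the shut fingers; the grasp point (between the pads) lies r.tcp_to_grasp behind it (r.tcp_to_grasp is the distance from the TCP to the grasp point, in m); z points along the fingers, y is the line along which they close (so a half turn about z gives the same grasp; the last joint's range is limited). The gripper opens to 87 mm and grips with 3 to 60 N. Pads are 19 mm wide; open, the fingers measure 117 mm over their backs; the gripper's body (75 mm by 190 mm) begins 51 mm behind the grasp point.
Start: joints at [-1.266, 0.22, 1.526, -0, 1.395, -0.126], TCP at [0.261, -0.568, 0.223] pointing down, gripper open.
Joint ranges: [-2.98, 2.98], [-0.91, 2.08], [0.09, 2.57], [-1.24, 4.39], [0.2, 2.65], [-2.68, 2.68]. Speed limits (rad/s): [2.57, 2.57, 3.01, 3.14, 3.14, 3.14].

### API

Orientations are given as a 3x3 rotation matrix whose columns are the frame's x, y, z axes.
In Python, from workcell import r gives the robot as it stands.
- The arm moves only by the tool carry_out, never from a script. Its argument "rows" is a list of rows, each an object of numbers: "gripper": the finger opening in m, from 0 to 0.087; "tx", "ty", "tz": the shift along the tool's x, y, z in m; "twist": the turn about the tool's z in rad. A call has 1 to 10 rows; each row is the pose to reach, as a shift and turn from the pose commanded when the call began, along the tool's axes at that moment; what a row does not reach only later rows make up. A row lasts 1/10 s, in which the tool goes at most 50 mm and 8.59 degrees, less where a joint would pass 70% of its speed; a pose out of reach is approached as far as the arm can. A call with a gripper value outside its range is refused whole. The fingers move at their own pace and stop on an object; "force" is the grip in N (left out, the last holds). Time passes only in rows, so rows that repeat a pose let the fingers close. It gives the time, the measured TCP pose, the force, the opening and the grip force at its end, in the units of the state.
- r.sense(): the state, without advancing time (a new reading comes with each control period).
- r.snapshot(name): name is "side" or "top" or "wrist"; returns the picture (420x560x3 uint8, red, green, blue); there is no depth.
- r.camera_params(name): a dict with "fovy" (degrees; the focal length in pixels is half the picture's height over the tangent of half this angle, whatever the lens; pixels are square), "cx", "cy" (the principal point, pixels), "rvec" (rotation vector, rad) and "tvec" (3), from world to camera coordinates, as OpenCV has them. Camera axes: x right, y down, z forward; pixel columns grow to the right and rows downward; lengths in m; the calibration is good to about 2 mm. A picture is of the moment at which its call begins: read the wrist's pose just before it. camera_params takes no time and is no camera call; for the wrist camera it gives the pose at the moment of the call.
- r.sign_off(): hands the job in; it is judged then, once.
Trained networks look in the newest picture that a camera, given by its name, has taken for a name from the list of things; names that differ only in an ending like _2 or _b are one class to them, and where a whole thing is asked for, a point or a joint stands for the part that bears it (a point fixed in the world has none). Each returns a list of dicts, best first, with "confidence" (0 to 1); they miss things now and then, are a little off and sometimes report something else, mostly with a low value. They report only what shows in the picture. A call takes as long as a camera call. They do not tell look-alikes from the thing itself.
- r.find_in(camera, query): "point" ([column, row] in pixels, amid what is visible of it).
The state is a dict: "clock": time; "joint_pos": joint angles; "qd": joint speeds; "joint_torque": joint torques, N m; "eef_pos": TCP position; "ee_rot": TCP orientation; "force": force on the tool from outside, world axes, zero at the start; "wrist_torque": the same for the moment, N m; "width": finger opening in m; "grasp_force": force on a finger pad.
Only numpy, scipy, OpenCV 4.12 (cv2) and the standard library are available. Lean on these libraries where they do the work, as an engineer would, in place of code of your own. Each camera call takes 0.05 s, during which the arm holds its last target. There are 200 camera calls.

### The job

A split bamboo blank lies in the channel of the planing jig. With the fingertips, push the blank along the channel until its end rests against the end stop, and only then push the black locking lever all the way across, past its first click to its second stop, so that its keeper bar lies right across the blank. Only push: do not take the lever between the fingers or lift the blank, leave the other things where they are, and finish clear of everything.

Things in the scene. Friction and masses are not known exactly. Their poses are not given: they have to be found in the camera images.
- jig: Strip-planing jig fixed to the bench. Origin on the bench surface, z up; dark wooden base x -87..103, y -170..140 mm of its frame, 12 mm thick. A channel runs along its y, centred on x = +50 mm: floor at z = 12, two aluminium walls 28 mm apart and 8 mm thick with tops at z = 19 mm, open at the -y end, closed at +y by the end stop. The lever stands beside the channel
- stop_face (a point): centre of the face of the dark steel end stop that closes the channel (jig frame x 50, y 110, z 21 mm); the stop is 56 mm wide, its top at z = 36 mm
- arch (a point): top centre of the small steel arch on the far side of the channel that receives the keeper bar (jig frame x 85, y 75, z 47 mm; 16 x 46 mm)
- housing_top (a point): top centre of the grey housing the lever slides on (jig frame x -30, y 75, z 33 mm); 114 mm along x, 50 mm along y
- blank_center (a point): centre of the bamboo blank: a pale straight slat 26 (x) x 160 (y) x 18 mm (z), about 60 g, loose in the channel and parallel to it, so its ends are 80 mm from this point along the jig's y; its top stands 11 mm above the channel walls. It slides easily along the jig's +y to the stop, 50 to 100 mm away
- lever_grip (a point): centre of the lever's upright black grip, 16 (x) x 30 (y) x 36 mm (z), from z = 39 to 75 mm in the jig's frame. It stands on the flat steel keeper bar (24 mm wide, z 33..39), whose tip is 55 mm ahead in +x and passes 3 mm above the blank. At joint 0 the grip is at x = -31, y = 75 mm in the jig's frame; it slides along the jig's +x
- lever (a joint): travel of the lever along the jig's +x, m: 0 = open (bar clear of the channel), 0.030 = first click (bar half way across), 0.060 = second stop, end of travel (bar right across, in the arch). A sprung detent holds it in each place: pushing it out of one takes up to about 9 N; some 5 mm beyond half way it springs on to the next
- offcut: short bamboo offcut 26 x 70 x 18 mm lying on the jig's base board; leave alone
- mallet: hammer, 240 mm long, lying beyond the jig; leave alone
- tape: roll of paper tape, 90 mm across, 22 mm high; leave alone
- cup: white cup, 76 mm across, 75 mm high, on the left of the jig; leave alone
- woodblock: wooden block 45 x 130 x 42 mm, on the right of the jig; leave alone
- square: flat steel carpenter's square, arms 220 and 120 mm, 4 mm thick, on the right; leave alone
- marker: marker pen 12 x 110 x 12 mm lying in front of the jig; leave alone
- pot: pot cut from green bamboo, 68 mm across, 85 mm high, behind the jig; leave alone
Not all that is in view belongs to the job. Leave any grey look-alike of the part that bears blank_center alone.

How it is judged:
On the way, in this order (a step that is already met when the one before it is completed fails the run):
1. the blank is home against the end stop while the lever is still open (y of blank_center in the frame of jig above 0.026 m and value of joint lever below 0.012 m), for 0.2 s.
2. the lever is at its second stop (value of joint lever above 0.056 m), for 0.2 s.
At the end, for the whole second after the job is handed in: The lever is within 4 mm of its second stop, and the blank lies at rest flat in the channel with its end within 4 mm of the end stop (value of joint lever above 0.056 m and y of blank_center in the frame of jig between 0.026 and 0.034 m and x of blank_center in the frame of jig between 0.045 and 0.055 m and z of blank_center in the frame of jig below 0.024 m and linear speed of blank below 0.01 m/s); the robot touches nothing.
It fails at once if the blank is lifted (more than 8 mm) (z of blank_center in the frame of jig above 0.029 m).
It fails at once if the lever's grip is taken between the fingers (horizontal distance between the grasp point and lever_grip below 0.01 m and z of the grasp point in the frame of lever_grip below 0.028 m).
It fails at once if another thing is moved (more than 20 mm) (distance of any of offcut, mallet, tape, cup, woodblock, square, marker, pot from where it was at the start of the episode above 0.02 m).
It also fails if it takes over 45 s, if anything falls off the work surface, if the arm or the gripper's body presses on something with over 40 N, if the wrist force passes 120 N, or if a joint passes its speed limit or range.

## Working session

There is one attempt and no reset: what is moved stays moved. The work goes in short steps, Python scripts to look and compute and a tool call to move; the robot and the scene stay as the last step left them, time stands still between calls to the robot, and variables do not carry over. Pictures are saved under pics/ and viewed, at most 10 in all, crops included, and the job is handed in when it is done.

Besides the shell and the picture viewer there is one more tool, called after "Call:" by a JSON object that holds its "name" and its "arguments". carry_out: Moves the arm, as the interface text tells. Its arguments: {"type":"object","properties":{"rows":{"type":"array"},"force":{"type":"number"}},"required":["rows"]}

```bash
mkdir -p pics; ls
cat > h.py <<'E'
import numpy as np, cv2
from workcell import r
def cam(n):
    p=r.camera_params(n); R=cv2.Rodrigues(np.array(p["rvec"],float))[0]; t=np.array(p["tvec"],float).ravel()
    f=210/np.tan(np.radians(p["fovy"])/2); return R,t,f,p["cx"],p["cy"]
def ray(n,uv):
    R,t,f,cx,cy=cam(n); d=R.T@np.array([(uv[0]-cx)/f,(uv[1]-cy)/f,1]); return -R.T@t,d
def onz(n,uv,z):
    o,d=ray(n,uv); return o+d*(z-o[2])/d[2]
def proj(n,P):
    R,t,f,cx,cy=cam(n); q=(R@np.atleast_2d(P).T).T+t; return np.c_[q[:,0]/q[:,2]*f+cx,q[:,1]/q[:,2]*f+cy]
def save(n,name):
    im=r.snapshot(n); cv2.imwrite(f"pics/{name}.png",im[:,:,::-1]); return im
E
python3 - <<'E'
from h import *
a=save("top","top0"); b=save("side","side0")
cv2.imwrite("pics/both.png",cv2.resize(np.hstack([a,b])[:,:,::-1],None,fx=.71,fy=.71,interpolation=cv2.INTER_AREA))
for n in("top","side"):
  print(n,r.camera_params(n))
  for q in("blank_center","lever_grip","stop_face","arch","housing_top","jig","offcut","cup","pot","woodblock"):
    print(q,[(np.round(d["point"]),round(d["confidence"],2)) for d in r.find_in(n,q)[:3]])
print(r.tcp_to_grasp, r.sense()["ee_rot"])
E
```

```text
pics
top {'fovy': 43.32986588070338, 'cx': 277.6582917289133, 'cy': 214.10238817738053, 'rvec': array([ 2.19351849, -2.13769216,  0.10534952]), 'tvec': array([-0.04353179,  0.55048333,  1.25875191])}
blank_center [(array([369., 284.]), 0.68), (array([256., 300.]), 0.64), (array([303., 182.]), 0.59)]
lever_grip [(array([244., 209.]), 0.57)]
stop_face [(array([279., 202.]), 0.81)]
arch [(array([276., 202.]), 0.9)]
housing_top [(array([275., 201.]), 0.7)]
jig [(array([278., 204.]), 0.64)]
offcut [(array([299., 214.]), 0.65)]
cup [(array([186., 216.]), 0.66)]
pot [(array([169., 146.]), 0.6)]
woodblock [(array([388., 209.]), 0.61), (array([242., 207.]), 0.47), (array([274., 203.]), 0.18)]
side {'fovy': 49.32473636035633, 'cx': 272.33635803532377, 'cy': 209.67942470204954, 'rvec': array([ 0.13906439, -2.86540323,  1.13392212]), 'tvec': array([0.57349944, 0.11042288, 1.17992219])}
blank_center [(array([225., 153.]), 0.96), (array([253., 206.]), 0.93), (array([364., 246.]), 0.86)]
lever_grip [(array([276., 240.]), 0.53)]
stop_face [(array([274., 234.]), 0.93)]
arch [(array([273., 233.]), 0.67), (array([276., 238.]), 0.63)]
housing_top [(array([269., 235.]), 0.8), (array([204., 296.]), 0.44)]
jig [(array([270., 237.]), 0.66)]
offcut [(array([284., 214.]), 0.74)]
cup [(array([276., 287.]), 0.57)]
pot [(array([206., 294.]), 0.81)]
woodblock [(array([282., 161.]), 0.7)]
0.0187 [[ 9.08630907e-01  4.17600138e-01  2.69979274e-05]
 [ 4.17600137e-01 -9.08630907e-01  1.90989400e-05]
 [ 3.25068713e-05 -6.07954900e-06 -9.99999999e-01]]
```

View pics/top0.png

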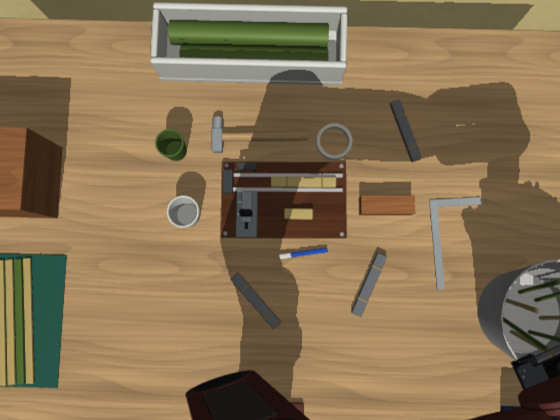

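View pics/side0.png

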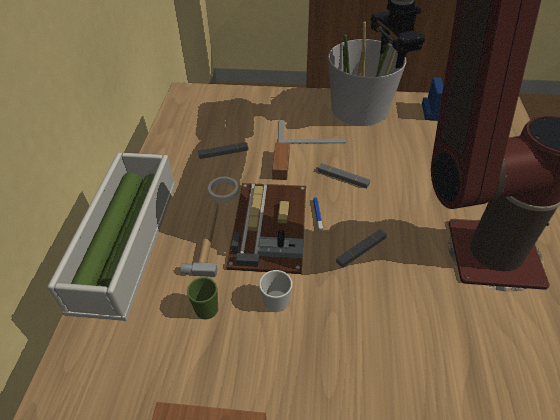

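The top view has the channel across the picture with the stop at left (228,180) and the lever at (246,211). Blank candidates are a pale slat in the channel (303,182), grey bars at (256,300), (369,284) and (405,130), and the offcut (299,214). By the description it is the pale slat in the channel. I'll check that in a close crop.

Run:
```python
from h import *
im=cv2.imread("pics/top0.png")[150:250,212:357]
cv2.imwrite("pics/crop.png",cv2.resize(im,None,fx=5.5,fy=5.5,interpolation=cv2.INTER_CUBIC))
```

```text
(no output)
```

View pics/crop.png

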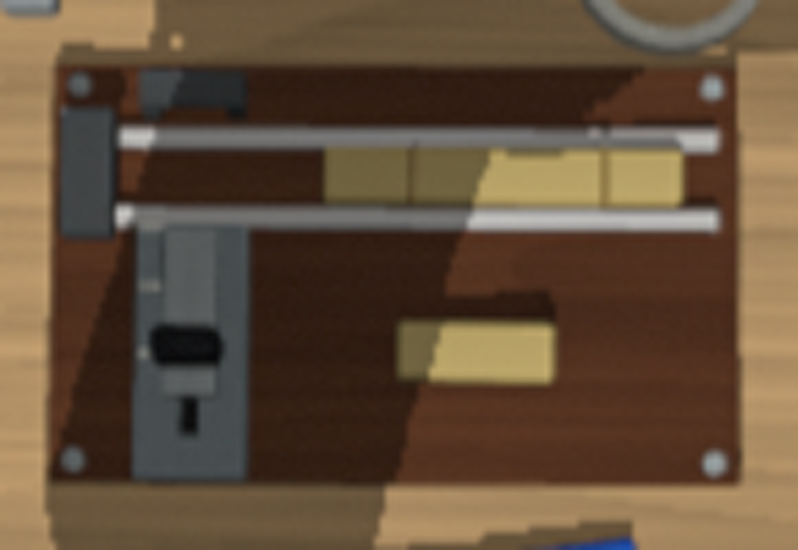

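The crop shows the pale slat in the channel, crop columns 325–684. The stop is at about (88,172), the arch at (192,92) and the grip at (187,345) on its housing. The slat is the blank. Next I fit the jig pose.

```bash
cat >> h.py <<'E'
from scipy.optimize import least_squares
def J(p,X): 
    X=np.atleast_2d(np.array(X,float))/1000; c,s=np.cos(p[2]),np.sin(p[2])
    return np.c_[p[0]+c*X[:,0]-s*X[:,1],p[1]+s*X[:,0]+c*X[:,1],X[:,2]]
E
python3 - <<'E'
from h import *
f=lambda a:np.array([212,150])+(np.array(a,float)+.5)/5.5-.5
X=[(103,140,12),(103,-170,12),(-87,140,12),(-87,-170,12),(78,110,36),(22,110,36),(-87,100,33),(-87,50,33)]
U=f([(57,67),(738,67),(48,484),(741,485),(113,108),(113,238),(133,480),(247,480)])
s=least_squares(lambda p:(proj("top",J(p,X))-U).ravel(),[.6,0,0],loss="soft_l1")
p=s.x;print(p,np.round((proj("top",J(p,X))-U),1).tolist()); np.save("jig.npy",p)
def tojig(w): 
    c,s=np.cos(p[2]),np.sin(p[2]); d=w[:2]-p[:2]; return np.round(1000*np.array([c*d[0]+s*d[1],-s*d[0]+c*d[1]]),1)
for n,a,z in[("blankL",(325,177),.03),("blankR",(684,178),.03),("grip",(187,345),.072),("arch",(192,90),.047)]: print(n,tojig(onz("top",f(a),z)))
print("side",np.round(proj("side",J(p,[(103,140,12),(103,-170,12),(-87,140,12),(-87,-170,12),(50,110,36),(-31,75,75)]))).tolist())
E
```

```text
[ 0.58175988 -0.0277818   0.02279451] [[-0.6, -0.4], [0.0, -0.1], [-0.1, -0.0], [0.3, 0.2], [0.3, 0.3], [-0.0, -0.6], [0.1, 0.2], [0.0, 0.3]]
blankL [48.9 16.5]
blankR [  48.9 -143.2]
grip [-30.9  74.4]
arch [84.8 74.9]
side [[226.0, 266.0], [242.0, 182.0], [302.0, 270.0], [306.0, 185.0], [248.0, 252.0], [281.0, 233.0]]
```

Run:
```python
from h import *
p=np.load("jig.npy"); s=r.sense(); R=np.array(s["ee_rot"]); t=np.array(s["eef_pos"])
print("tcp px top",proj("top",t),"side",proj("side",t))
for z in(0,.1,.2): print("bucket edge/center at z",z,onz("top",(482,310),z).round(3),onz("top",(530,310),z).round(3), "side", onz("side",(332,80),z).round(3),onz("side",(362,110),z).round(3))
for n,w in[("via",[.30,-.36,.223]),("pre",J(p,(50,-172,120))[0]),("low",J(p,(50,-172,21.5))[0])]: print(n,np.round(w,4),"tool shift",(R.T@(w-t)).round(4))
print("twist",np.arctan2(R[1,0],R[0,0])-p[2])
```

```text
tcp px top [[541.90934447 354.95805698]] side [[390.65485392  58.77244611]]
bucket edge/center at z 0 [ 0.332 -0.533  0.   ] [ 0.335 -0.65   0.   ] side [ 0.43  -0.804 -0.   ] [ 0.321 -0.612  0.   ]
bucket edge/center at z 0.1 [ 0.339 -0.496  0.1  ] [ 0.342 -0.603  0.1  ] side [ 0.435 -0.636  0.1  ] [ 0.337 -0.464  0.1  ]
bucket edge/center at z 0.2 [ 0.345 -0.458  0.2  ] [ 0.348 -0.557  0.2  ] side [ 0.44  -0.468  0.2  ] [ 0.354 -0.317  0.2  ]
via [ 0.3   -0.36   0.223] tool shift [ 0.1222 -0.1726 -0.0005]
pre [ 0.6357 -0.1986  0.12  ] tool shift [ 0.4946 -0.1791  0.1025]
low [ 0.6357 -0.1986  0.0215] tool shift [ 0.4946 -0.1791  0.201 ]
twist 0.4080080183377225
```

Call:
{"name": "carry_out", "arguments": {"rows": [{"gripper": 0,"tx": 0,"ty": 0,"tz": -0.05},{"gripper": 0,"tx": 0.01,"ty": -0.02,"tz": -0.08},{"gripper": 0,"tx": 0.03,"ty": -0.06,"tz": -0.08},{"gripper": 0,"tx": 0.05,"ty": -0.105,"tz": -0.08},{"gripper": 0,"tx": 0.07,"ty": -0.15,"tz": -0.08},{"gripper": 0,"tx": 0.085,"ty": -0.18,"tz": -0.08},{"gripper": 0,"tx": 0.13,"ty": -0.18,"tz": -0.08,"twist": 0.14},{"gripper": 0,"tx": 0.18,"ty": -0.18,"tz": -0.08,"twist": 0.28},{"gripper": 0,"tx": 0.225,"ty": -0.18,"tz": -0.08,"twist": 0.408},{"gripper": 0,"tx": 0.225,"ty": -0.18,"tz": -0.08,"twist": 0.408}], "force": 20}}

```text
schema error: expected keys gripper, tx, ty, tz, twist
```

```bash
cat >> h.py <<'E'
def go(*pts):
    p=np.load("jig.npy"); s=r.sense(); R=np.array(s["ee_rot"]); t=np.array(s["eef_pos"]); c,q=np.cos(p[2]),np.sin(p[2]); d=t[:2]-p[:2]
    print("clock",s["clock"],"tcp",t.round(4),"jig",np.round([1000*(c*d[0]+q*d[1]),1000*(c*d[1]-q*d[0]),1000*t[2]],1),"F",np.round(s["force"],1),"w",s["width"],"yaw err",np.arctan2(R[1,0],R[0,0])-p[2])
    for w in pts: print(w,(R.T@(J(p,w)[0]-t)).round(4))
E
python3 -c "
from h import *
go((50,-172,120),(50,-172,60),(50,-172,21.5))"
```

```text
clock 1.1 tcp [ 0.261  -0.5679  0.2225] jig [-333.  -532.6  222.5] F [ 0.2  0.1 -1. ] w 0.08732151640497539 yaw err 0.4080080183377225
(50, -172, 120) [ 0.4946 -0.1791  0.1025]
(50, -172, 60) [ 0.4946 -0.1791  0.1625]
(50, -172, 21.5) [ 0.4946 -0.1791  0.201 ]
```

All keys are needed in each row.

Call:
{"name": "carry_out", "arguments": {"rows": [{"gripper": 0,"tx": 0,"ty": 0,"tz": -0.05,"twist": 0},{"gripper": 0,"tx": 0.01,"ty": -0.02,"tz": -0.08,"twist": 0},{"gripper": 0,"tx": 0.03,"ty": -0.06,"tz": -0.08,"twist": 0},{"gripper": 0,"tx": 0.05,"ty": -0.105,"tz": -0.08,"twist": 0},{"gripper": 0,"tx": 0.07,"ty": -0.15,"tz": -0.08,"twist": 0},{"gripper": 0,"tx": 0.085,"ty": -0.18,"tz": -0.08,"twist": 0},{"gripper": 0,"tx": 0.13,"ty": -0.18,"tz": -0.08,"twist": 0.14},{"gripper": 0,"tx": 0.18,"ty": -0.18,"tz": -0.08,"twist": 0.28},{"gripper": 0,"tx": 0.225,"ty": -0.18,"tz": -0.08,"twist": 0.408},{"gripper": 0,"tx": 0.225,"ty": -0.18,"tz": -0.08,"twist": 0.408}], "force": 20}}

```text
clock: 2.1
eef_pos: [0.3931, -0.3083, 0.3028]
ee_rot: [[1.0, 0.022, 0.002], [0.022, -1.0, 0.0], [0.002, -0.0, -1.0]]
force: [-0.5, 0.5, 0.4]
width: 0.0154
grasp_force: 0.0
```

```bash
python3 -c "
from h import *
go((50,-172,120),(50,-172,60),(50,-172,21.5))"
```

```text
clock 2.1 tcp [ 0.3931 -0.3083  0.3028] jig [-195.  -276.2  302.8] F [-0.5  0.5  0.4] w 0.015412588996473103 yaw err -0.0012626571990439726
(50, -172, 120) [ 0.2445 -0.1045  0.1833]
(50, -172, 60) [ 0.2444 -0.1044  0.2433]
(50, -172, 21.5) [ 0.2444 -0.1044  0.2818]
```

Call:
{"name": "carry_out", "arguments": {"rows": [{"gripper": 0,"tx": 0.04,"ty": -0.017,"tz": 0.02,"twist": 0},{"gripper": 0,"tx": 0.083,"ty": -0.035,"tz": 0.035,"twist": 0},{"gripper": 0,"tx": 0.125,"ty": -0.054,"tz": 0.05,"twist": 0},{"gripper": 0,"tx": 0.167,"ty": -0.072,"tz": 0.07,"twist": 0},{"gripper": 0,"tx": 0.208,"ty": -0.09,"tz": 0.09,"twist": 0},{"gripper": 0,"tx": 0.248,"ty": -0.106,"tz": 0.11,"twist": 0},{"gripper": 0,"tx": 0.248,"ty": -0.106,"tz": 0.15,"twist": 0},{"gripper": 0,"tx": 0.248,"ty": -0.106,"tz": 0.19,"twist": 0},{"gripper": 0,"tx": 0.248,"ty": -0.106,"tz": 0.225,"twist": 0},{"gripper": 0,"tx": 0.248,"ty": -0.106,"tz": 0.225,"twist": 0}]}}

```text
clock: 3.1
eef_pos: [0.6313, -0.1966, 0.0706]
ee_rot: [[1.0, 0.023, -0.011], [0.023, -1.0, 0.005], [-0.011, -0.005, -1.0]]
force: [-1.0, 0.2, -0.2]
width: 0.0001
grasp_force: 0.0
```

```bash
python3 -c "
from h import *
save('wrist','w1')
go((50,-172,40),(50,-172,21.5))
p=np.load('jig.npy'); print(proj('wrist',J(p,[(36,-143,30),(64,-143,30)])))"
```

```text
clock 3.15 tcp [ 0.6335 -0.1976  0.0744] jig [  47.8 -171.    74.4] F [-0.1 -0.4  0.6] w 0.0005475713186378447 yaw err 0.0001031389321993273
(50, -172, 40) [0.0024 0.0011 0.0344]
(50, -172, 21.5) [0.0025 0.0012 0.0529]
[[248.51554515 246.92158365]
 [247.27185678 210.1039097 ]]
```

View pics/w1.png

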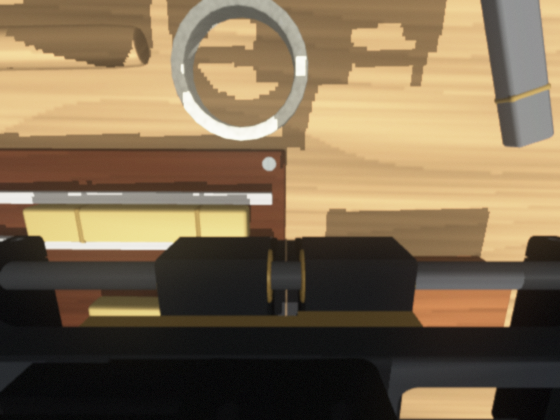

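The wrist view shows the blank's near end at column 249, rows 208–243. That matches the predicted (248, 210–247), so the fit holds. I'll lower behind it.

Call:
{"name": "carry_out", "arguments": {"rows": [{"gripper": 0,"tx": 0,"ty": 0.01,"tz": 0.01,"twist": 0},{"gripper": 0,"tx": 0,"ty": 0.01,"tz": 0.025,"twist": 0},{"gripper": 0,"tx": 0,"ty": 0.01,"tz": 0.04,"twist": 0},{"gripper": 0,"tx": 0,"ty": 0.01,"tz": 0.05,"twist": 0},{"gripper": 0,"tx": 0,"ty": 0.01,"tz": 0.055,"twist": 0},{"gripper": 0,"tx": 0,"ty": 0.01,"tz": 0.056,"twist": 0},{"gripper": 0,"tx": 0,"ty": 0.01,"tz": 0.056,"twist": 0}]}}

```text
clock: 3.85
eef_pos: [0.6361, -0.2087, 0.0216]
ee_rot: [[1.0, 0.023, 0.0], [0.023, -1.0, -0.0], [0.0, 0.0, -1.0]]
force: [0.2, -0.8, 0.3]
width: 0.0004
grasp_force: 0.0
```

```bash
python3 -c "
from h import *
go((50,-158,21.5),(50,-70,21.5),(50,-65,21.5))"
```

```text
clock 3.85 tcp [ 0.6361 -0.2087  0.0216] jig [  50.2 -182.1   21.6] F [ 0.2 -0.8  0.3] w 0.0004410160160075495 yaw err 0.00017340926576600926
(50, -158, 21.5) [-0.0002 -0.0241  0.0001]
(50, -70, 21.5) [-2.000e-04 -1.121e-01  1.000e-04]
(50, -65, 21.5) [-2.000e-04 -1.171e-01  1.000e-04]
```

Call:
{"name": "carry_out", "arguments": {"rows": [{"gripper": 0,"tx": 0,"ty": -0.012,"tz": 0,"twist": 0},{"gripper": 0,"tx": 0,"ty": -0.022,"tz": 0,"twist": 0},{"gripper": 0,"tx": 0,"ty": -0.032,"tz": 0,"twist": 0},{"gripper": 0,"tx": 0,"ty": -0.042,"tz": 0,"twist": 0},{"gripper": 0,"tx": 0,"ty": -0.052,"tz": 0,"twist": 0},{"gripper": 0,"tx": 0,"ty": -0.062,"tz": 0,"twist": 0},{"gripper": 0,"tx": 0,"ty": -0.072,"tz": 0,"twist": 0},{"gripper": 0,"tx": 0,"ty": -0.082,"tz": 0,"twist": 0},{"gripper": 0,"tx": 0,"ty": -0.092,"tz": 0,"twist": 0},{"gripper": 0,"tx": 0,"ty": -0.1,"tz": 0,"twist": 0}]}}

```text
clock: 4.85
eef_pos: [0.6336, -0.1078, 0.0215]
ee_rot: [[1.0, 0.023, -0.0], [0.023, -1.0, 0.0], [-0.0, -0.0, -1.0]]
force: [-0.0, -1.4, 0.8]
width: 0.0007
grasp_force: 0.5
```

```bash
python3 -c "
from h import *
go((50,-70,21.5),(50,-65,21.5))
a=save('top','t2')[150:250,212:357]; cv2.imwrite('pics/t2c.png',cv2.resize(a[:,:,::-1],None,fx=5.5,fy=5.5,interpolation=cv2.INTER_CUBIC))"
```

```text
clock 4.85 tcp [ 0.6336 -0.1078  0.0215] jig [ 50.  -81.2  21.5] F [-0.  -1.4  0.8] w 0.0007135965573517049 yaw err 0.00021401223213828036
(50, -70, 21.5) [-0.     -0.0112 -0.    ]
(50, -65, 21.5) [-0.     -0.0162 -0.    ]
```

View pics/t2c.png

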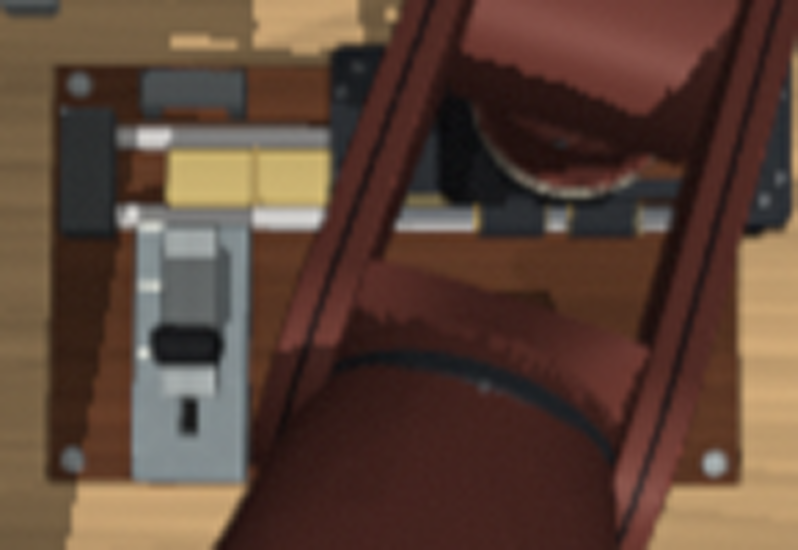

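The blank's leading end is at crop column 167, jig y ≈ 87, so about 22 mm remain.

Call:
{"name": "carry_out", "arguments": {"rows": [{"gripper": 0,"tx": 0,"ty": -0.006,"tz": 0,"twist": 0},{"gripper": 0,"tx": 0,"ty": -0.011,"tz": 0,"twist": 0},{"gripper": 0,"tx": 0,"ty": -0.015,"tz": 0,"twist": 0},{"gripper": 0,"tx": 0,"ty": -0.018,"tz": 0,"twist": 0},{"gripper": 0,"tx": 0,"ty": -0.02,"tz": 0,"twist": 0},{"gripper": 0,"tx": 0,"ty": -0.021,"tz": 0,"twist": 0}]}}

```text
clock: 5.5
eef_pos: [0.6332, -0.0877, 0.0215]
ee_rot: [[1.0, 0.023, -0.0], [0.023, -1.0, 0.0], [-0.0, -0.0, -1.0]]
force: [-0.5, -0.2, -0.3]
width: 0.0007
grasp_force: 0.2
```

```bash
python3 -c "
from h import *
go((50,-60,21.5))"
```

```text
clock 5.5 tcp [ 0.6332 -0.0877  0.0215] jig [ 50.1 -61.   21.5] F [-0.5 -0.2 -0.3] w 0.0006681320093120144 yaw err 3.885694638572704e-05
(50, -60, 21.5) [-0.0001 -0.001   0.    ]
```

Call:
{"name": "carry_out", "arguments": {"rows": [{"gripper": 0,"tx": 0,"ty": -0.001,"tz": 0,"twist": 0},{"gripper": 0,"tx": 0,"ty": -0.002,"tz": 0,"twist": 0},{"gripper": 0,"tx": 0,"ty": -0.003,"tz": 0,"twist": 0}]}}

```text
clock: 5.8
eef_pos: [0.6332, -0.0848, 0.0216]
ee_rot: [[1.0, 0.023, 0.0], [0.023, -1.0, -0.0], [0.0, 0.0, -1.0]]
force: [0.1, -0.5, -0.8]
width: 0.0005
grasp_force: 0.2
```

```bash
python3 -c "
from h import *
go((50,-60,21.5))"
```

```text
clock 5.8 tcp [ 0.6332 -0.0848  0.0216] jig [ 50.1 -58.2  21.6] F [ 0.1 -0.5 -0.8] w 0.0004557951614959706 yaw err -0.00016979826703953163
(50, -60, 21.5) [-0.0001  0.0018  0.0001]
```

Call:
{"name": "carry_out", "arguments": {"rows": [{"gripper": 0,"tx": 0,"ty": -0.001,"tz": 0,"twist": 0},{"gripper": 0,"tx": 0,"ty": -0.002,"tz": 0,"twist": 0},{"gripper": 0,"tx": 0,"ty": -0.002,"tz": 0,"twist": 0}]}}

```text
clock: 6.1
eef_pos: [0.6335, -0.0847, 0.0219]
ee_rot: [[1.0, 0.023, 0.001], [0.023, -1.0, -0.003], [0.001, 0.003, -1.0]]
force: [-0.1, -7.0, 0.5]
width: 0.0006
grasp_force: 3.5
```

```bash
python3 -c "
from h import *
go((50,-60,21.5))
a=save('top','t3')[150:250,212:357]; cv2.imwrite('pics/t3c.png',cv2.resize(a[20:60,0:70,::-1],None,fx=8,fy=8,interpolation=cv2.INTER_CUBIC))"
```

```text
clock 6.1 tcp [ 0.6335 -0.0847  0.0219] jig [ 50.4 -58.1  21.9] F [-0.1 -7.   0.5] w 0.0005851836486532989 yaw err -5.273420482405228e-05
(50, -60, 21.5) [-0.0004  0.0019  0.0004]
```

View pics/t3c.png

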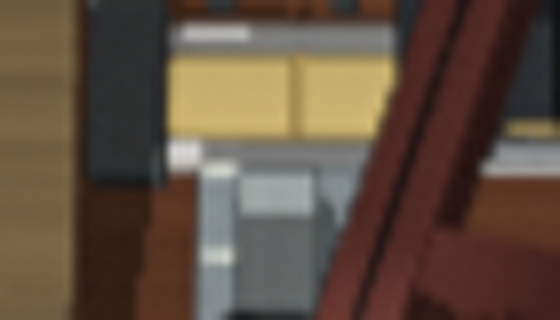

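The end is flush against the stop (crop column 167) and the pushing force is 7 N, so the blank is home. I'll back off, lift and go behind the lever.

Call:
{"name": "carry_out", "arguments": {"rows": [{"gripper": 0,"tx": 0,"ty": 0.003,"tz": 0,"twist": 0},{"gripper": 0,"tx": 0,"ty": 0.012,"tz": 0,"twist": 0},{"gripper": 0,"tx": 0,"ty": 0.015,"tz": -0.03,"twist": 0},{"gripper": 0,"tx": 0,"ty": 0.015,"tz": -0.07,"twist": 0},{"gripper": 0,"tx": -0.01,"ty": 0.01,"tz": -0.11,"twist": 0},{"gripper": 0,"tx": -0.045,"ty": -0.025,"tz": -0.11,"twist": 0},{"gripper": 0,"tx": -0.08,"ty": -0.06,"tz": -0.11,"twist": 0},{"gripper": 0,"tx": -0.11,"ty": -0.1,"tz": -0.11,"twist": 0},{"gripper": 0,"tx": -0.122,"ty": -0.131,"tz": -0.11,"twist": 0},{"gripper": 0,"tx": -0.122,"ty": -0.131,"tz": -0.11,"twist": 0}]}}

```text
clock: 7.15
eef_pos: [0.5062, 0.0485, 0.1315]
ee_rot: [[1.0, 0.026, -0.001], [0.026, -1.0, 0.002], [-0.001, -0.002, -1.0]]
force: [-0.3, -0.1, 0.2]
width: 0.0003
grasp_force: 0.0
```

```bash
python3 -c "
from h import *
go((-70,75,50))
a=save('side','s4')[190:270,210:320]; b=save('top','t4')[150:250,212:357]
cv2.imwrite('pics/m4.png',np.hstack([cv2.resize(a[:,:,::-1],(385,280),interpolation=cv2.INTER_CUBIC),cv2.resize(b[:,:,::-1],(406,280),interpolation=cv2.INTER_CUBIC)]))"
```

```text
clock 7.15 tcp [0.5062 0.0485 0.1315] jig [-73.8  78.  131.5] F [-0.3 -0.1  0.2] w 0.00033310990159307944 yaw err 0.0034753409133667645
(-70, 75, 50) [0.0039 0.0031 0.0815]
```

View pics/m4.png

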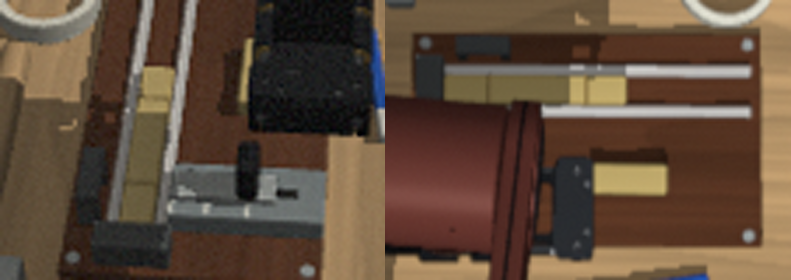

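Left, the blank is flush against the stop. The lever is still open, and the gripper hovers behind the grip. I'll lower it next.

Call:
{"name": "carry_out", "arguments": {"rows": [{"gripper": 0,"tx": 0,"ty": 0,"tz": 0.03,"twist": 0},{"gripper": 0,"tx": 0,"ty": 0,"tz": 0.06,"twist": 0},{"gripper": 0,"tx": 0,"ty": 0,"tz": 0.078,"twist": 0},{"gripper": 0,"tx": 0,"ty": 0,"tz": 0.081,"twist": 0},{"gripper": 0,"tx": 0,"ty": 0,"tz": 0.081,"twist": 0}]}}

```text
clock: 7.75
eef_pos: [0.5084, 0.0445, 0.0503]
ee_rot: [[1.0, 0.022, -0.001], [0.022, -1.0, -0.0], [-0.001, -0.0, -1.0]]
force: [-0.6, 0.8, 0.1]
width: 0.0001
grasp_force: 0.0
```

```bash
python3 -c "
from h import *
go((-48.5,75,50),(11.5,75,50))"
```

```text
clock 7.75 tcp [0.5084 0.0445 0.0503] jig [-71.7  73.9  50.3] F [-0.6  0.8  0.1] w 6.56550207706039e-05 yaw err -0.0011748392926814732
(-48.5, 75, 50) [ 0.0232 -0.0011  0.0002]
(11.5, 75, 50) [ 0.0832 -0.0012  0.0002]
```

Call:
{"name": "carry_out", "arguments": {"rows": [{"gripper": 0,"tx": 0.015,"ty": -0.001,"tz": 0,"twist": 0},{"gripper": 0,"tx": 0.023,"ty": -0.001,"tz": 0,"twist": 0},{"gripper": 0,"tx": 0.03,"ty": -0.001,"tz": 0,"twist": 0},{"gripper": 0,"tx": 0.037,"ty": -0.001,"tz": 0,"twist": 0},{"gripper": 0,"tx": 0.043,"ty": -0.001,"tz": 0,"twist": 0},{"gripper": 0,"tx": 0.049,"ty": -0.001,"tz": 0,"twist": 0},{"gripper": 0,"tx": 0.055,"ty": -0.001,"tz": 0,"twist": 0},{"gripper": 0,"tx": 0.061,"ty": -0.001,"tz": 0,"twist": 0},{"gripper": 0,"tx": 0.067,"ty": -0.001,"tz": 0,"twist": 0},{"gripper": 0,"tx": 0.073,"ty": -0.001,"tz": 0,"twist": 0}]}}

```text
clock: 8.75
eef_pos: [0.581, 0.0477, 0.0509]
ee_rot: [[1.0, 0.023, -0.001], [0.023, -1.0, -0.0], [-0.001, 0.0, -1.0]]
force: [-3.2, -1.5, 1.8]
width: 0.0005
grasp_force: 2.0
```

```bash
python3 -c "
from h import *
go((11.5,75,50))"
```

```text
clock 8.75 tcp [0.581  0.0477 0.0509] jig [ 1.  75.5 50.9] F [-3.2 -1.5  1.8] w 0.0005262612407931608 yaw err 2.8718398540589912e-05
(11.5, 75, 50) [0.0105 0.0005 0.0009]
```

Call:
{"name": "carry_out", "arguments": {"rows": [{"gripper": 0,"tx": 0.003,"ty": 0,"tz": 0,"twist": 0},{"gripper": 0,"tx": 0.006,"ty": 0,"tz": 0,"twist": 0},{"gripper": 0,"tx": 0.008,"ty": 0,"tz": 0,"twist": 0},{"gripper": 0,"tx": 0.01,"ty": 0,"tz": 0,"twist": 0},{"gripper": 0,"tx": 0.011,"ty": 0,"tz": 0,"twist": 0},{"gripper": 0,"tx": 0.011,"ty": 0,"tz": 0,"twist": 0}]}}

```text
clock: 9.35
eef_pos: [0.5908, 0.0484, 0.0505]
ee_rot: [[1.0, 0.023, -0.003], [0.023, -1.0, -0.0], [-0.003, -0.0, -1.0]]
force: [-8.1, -1.6, 6.0]
width: 0.0008
grasp_force: 3.8
```

```bash
python3 -c "
from h import *
go((11.5,75,50))"
```

```text
clock 9.35 tcp [0.5908 0.0484 0.0505] jig [10.7 75.9 50.5] F [-8.1 -1.6  6. ] w 0.000826558619355925 yaw err 0.00025512928170319527
(11.5, 75, 50) [0.0008 0.0009 0.0005]
```

Call:
{"name": "carry_out", "arguments": {"rows": [{"gripper": 0,"tx": 0.001,"ty": 0,"tz": 0,"twist": 0},{"gripper": 0,"tx": 0.002,"ty": 0,"tz": 0,"twist": 0},{"gripper": 0,"tx": 0.003,"ty": 0,"tz": 0,"twist": 0},{"gripper": 0,"tx": 0.003,"ty": 0,"tz": 0,"twist": 0}]}}

```text
clock: 9.75
eef_pos: [0.5909, 0.0484, 0.0505]
ee_rot: [[1.0, 0.023, -0.01], [0.023, -1.0, -0.0], [-0.01, 0.0, -1.0]]
force: [-19.3, -1.5, 15.9]
width: 0.0002
grasp_force: 9.6
```

```bash
python3 -c "
from h import *
go((11.5,75,50))"
```

```text
clock 9.75 tcp [0.5909 0.0484 0.0505] jig [10.8 75.9 50.5] F [-19.3  -1.5  15.9] w 0.000188989791249806 yaw err 0.0005466174546576164
(11.5, 75, 50) [0.0007 0.0009 0.0005]
```

A hard stop: 19 N with no further motion, at the expected place. I'll back off, lift clear and verify.

Call:
{"name": "carry_out", "arguments": {"rows": [{"gripper": 0,"tx": -0.005,"ty": 0,"tz": 0,"twist": 0},{"gripper": 0,"tx": -0.02,"ty": 0,"tz": 0,"twist": 0},{"gripper": 0,"tx": -0.04,"ty": 0,"tz": 0,"twist": 0},{"gripper": 0,"tx": -0.05,"ty": 0,"tz": -0.03,"twist": 0},{"gripper": 0,"tx": -0.06,"ty": 0,"tz": -0.07,"twist": 0},{"gripper": 0,"tx": -0.08,"ty": 0.02,"tz": -0.11,"twist": 0},{"gripper": 0,"tx": -0.11,"ty": 0.05,"tz": -0.14,"twist": 0},{"gripper": 0,"tx": -0.13,"ty": 0.09,"tz": -0.16,"twist": 0},{"gripper": 0,"tx": -0.14,"ty": 0.12,"tz": -0.17,"twist": 0},{"gripper": 0,"tx": -0.14,"ty": 0.12,"tz": -0.17,"twist": 0}]}}

```text
clock: 10.75
eef_pos: [0.4588, -0.078, 0.2233]
ee_rot: [[1.0, 0.019, 0.006], [0.019, -1.0, -0.003], [0.006, 0.003, -1.0]]
force: [0.6, -0.2, -1.0]
width: 0.0004
grasp_force: 0.0
```

```bash
python3 -c "
from h import *
go()
a=save('side','s5')[185:275,200:320]; b=save('top','t5')[150:250,212:357]
cv2.imwrite('pics/m5.png',np.hstack([cv2.resize(a[:,:,::-1],(390,292),interpolation=cv2.INTER_CUBIC),cv2.resize(b[:,:,::-1],(406,292),interpolation=cv2.INTER_CUBIC)]))
p=np.load('jig.npy'); print(proj('side',J(p,[(29,75,75),(-1,75,75),(79+0,75,39)]))-[200,185])"
```

```text
clock 10.75 tcp [ 0.4588 -0.078   0.2233] jig [-124.1  -47.4  223.3] F [ 0.6 -0.2 -1. ] w 0.0004458264263174214 yaw err -0.003769580963225116
[[56.93266096 46.86678032]
 [68.86627013 47.46282636]
 [38.201886   55.00423585]]
```

View pics/m5.png

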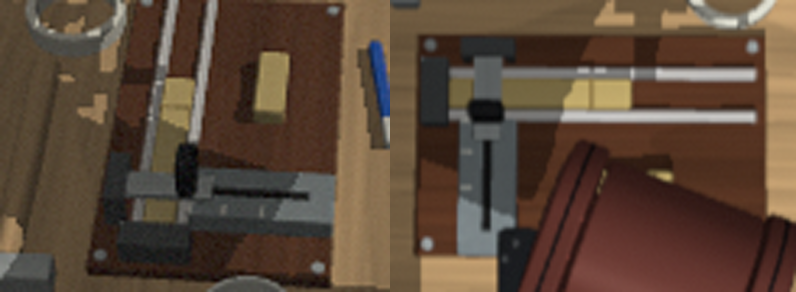

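The bar reaches into the arch, and the grip at (57,46) matches the prediction for 60 mm of travel. The blank is still flush with the stop and the arm is clear.

```bash
python3 -c "
from h import *
print(r.sign_off())"
```

```text
the job is handed in; nothing more can be done
None
```

The blank is home against the end stop, the lever is at its second stop with the keeper bar in the arch, the arm is clear, and the job is handed in; no verdict was returned.

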